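# Stroke the slide carriage and mark its tight place

### The job

The carriage of this linear slide binds at one place: take it by its black handle and run it gently until it meets the rubber buffer at the right-hand end, then the buffer at the left-hand end, then back to rest at the right-hand buffer, feeling for where it drags. Slide the red pointer along its track until it points at the middle of the tight place, let everything go, and leave the oil can and the roll of blue tape where they are.

Things in the scene. Friction and masses are not known exactly. Their poses are not given: they have to be found in the camera images.
- slide_board: plywood board 130 x 290 x 12 mm, fixed in the far bay of the drawer carcass (walls 100 mm high). Origin: centre of its underside; +y along the rail to the left-hand end, +x away from the robot, z up. Steel rail along y at x = -28 mm, pointer's track along y at x = +36 mm. Blue blocks (tops 42 mm up) close the rail's ends, 125 to 141 mm from the middle.
- carriage (a joint): carriage position on the rail (m), growing to the left. 0: just meets the right-hand buffer; 0.160: the left-hand one. Starts between 0.035 and 0.125. Runs freely with 1.5 to 2 N, but over one unseen stretch 26 mm long drags with 8 N more as it goes in, falling to 2.5 N more as it comes out; the tight place's middle is that of the stretch, and lies between 0.03 and 0.13.
- carriage_grip (a point): middle of the carriage's black handle, to grip at: handle 24 x 24 mm, from 48 to 100 mm above the bench, this point 85 mm above it. The carriage below is an aluminium block 46 x 60 mm (60 along the rail), top 44 mm above the bench, with a white line at its middle. Axes as the board's.
- pointer (a joint): position of the red pointer along its track (m), growing to the left, on the carriage's scale: when both read the same, the pointer points at the middle of the carriage. Range -0.03 to 0.19; starts between -0.025 and 0.01; about 2 N of friction holds it where it is left.
- pointer_grip (a point): point to grip the red pointer at: upright tab 22 mm (x) by 14 mm (y), from 34 to 90 mm above the bench, this point 78 mm above the bench. Axes as the board's.
- pointer_nib (a point): tip of the pointer's nib, 25 mm to the robot's side of its tab, 26 mm above the bench
- buffer_right: black rubber buffer at the right-hand end, 14 mm across, on a spring: 1 N to start, then 1.5 N a mm, solid after 8 mm. Origin: middle of the face that the carriage meets, at rest; axes as the board's.
- buffer_left: the same at the left-hand end
- oil_can: bystander: grey oil can, body 62 mm across, spout up to 142 mm, standing in the same bay at the left; origin under it
- tape_blue: bystander: roll of blue tape 82 mm across, 19 mm high, lying on the bench to the right of the carcass; origin under its middle

How it is judged:
By the outcome, as a careful person would: the job done as asked, in the order asked, and still so for the second after the job is handed in, with the robot touching nothing.
It also fails if it takes over 72 s, if anything falls off the work surface, if the arm or the gripper's body presses on something with over 40 N, if the wrist force passes 120 N, or if a joint passes its speed limit or range.

### The arm

A 6-joint arm with a two-finger parallel gripper is mounted at the origin on the work surface; the furniture and walls round the work are solid. World frame = base frame: x ahead of the robot, y to its left, z up, the work surface at z = 0. Lengths are in m, angles in degrees, forces in N, time in s.
With the tool pointing down it reaches from about 0.375 to 0.75 m from the base axis. Payload 9 kg.
Tool frame: the origin (TCP) lies where the fingers leave the gripper's body, on its centre line; the fingertips stand 73 mm ahead of it and the grasp point (between the pads) lies 54 mm ahead of it (robot.tip_reach is the distance from the TCP to the fingertips, in m); z points along the fingers, y is the line along which they close (so a half turn about z gives the same grasp; the last joint's range is limited). The gripper opens to 85 mm and grips with 20 to 120 N. Pads are 22 mm wide; open, the fingers measure 114 mm over their backs; the gripper's body (76 mm by 85 mm) begins 54 mm behind the grasp point. The pads swing forward as they close: fully open they stand 13 mm farther back than shut.
Start: joints at [51.927, 5.964, 5.575, 89.605, 0, 77.527], TCP at [0.259, 0.541, 0.304] pointing down, gripper open.
Joint ranges: [-171.21, 171.21], [-48.23, 106.86], [-62.78, 66.21], [-105.2, 120.99], [-86.42, 89.51], [-180, 180]. Speed limits (degrees/s): [127.2, 127.2, 147.25, 180, 180, 180].

### API

Orientations are given as [roll, pitch, yaw] about the fixed x, y, z axes, in that order (R = Rz(yaw) Ry(pitch) Rx(roll)).
In Python, from plant import robot gives the robot as it stands. Calls block until the motion is done:
- robot.move_pose(position, orientation): joint-space move of the TCP to a pose.
- robot.line_to(position, vel=0.15, rotation=None, guard=None): straight line of the TCP; rotation=None keeps the orientation; vel is the mean speed in m/s. With guard (N) it stops when the force on the tool has changed by that much, and returns True; else False.
- robot.goto_joints(angles): joint-space move.
- robot.set_gripper(opening): finger opening in m; the grip force is fixed at half the most; returns when the fingers have stopped.
- robot.pause(seconds).
- robot.ik(position, orientation): joint angles nearest the present ones, or None.
- robot.observe(): the state.
- robot.grab_frame(name): name is "side" or "top"; returns the picture (384x512x3 uint8, blue, green, red); there is no depth.
- robot.get_calibration(name): a dict with "vertical_fov" (degrees; the focal length in pixels is half the picture's height over the tangent of half this angle, whatever the lens; pixels are square), "cx", "cy" (the principal point, pixels), "rvec" (rotation vector, rad) and "tvec" (3), from world to camera coordinates, as OpenCV has them. Camera axes: x right, y down, z forward; pixel columns grow to the right and rows downward; lengths in m; the calibration is good to about 2 mm. A picture is of the moment at which its call begins. get_calibration takes no time and is no camera call.
A pose or a line that the arm cannot do raises robot.IKError and nothing moves.
- robot.job_done(): hands the job in; it is judged then, once.
The state is a dict: "time": time; "q": joint angles; "qvel": joint speeds; "joint_torque": joint torques, N m; "tool_pos": TCP position; "tcp_rot": TCP orientation; "ft_force": force on the tool from outside, world axes, zero at the start; "torque": the same for the moment, N m; "gripper_width": finger opening in m; "gripper_force": force on a finger pad.
Only numpy, scipy, OpenCV 4.12 (cv2) and the standard library are available. Lean on these libraries where they do the work, as an engineer would, in place of code of your own. Each camera call takes 0.05 s, during which the arm holds its last target. There are 200 camera calls.

## Working session

There is one attempt and no reset: what is moved stays moved. The work goes in short steps, each a Python script; the robot and the scene stay as the last script left them, time stands still between calls to the robot, and variables do not carry over. Pictures are saved under pics/ and viewed, at most 10 in all, crops included, and the job is handed in when it is done.

```bash
ls; mkdir -p pics
python3 - <<'E'
from plant import robot
import cv2
for n in("side","top"):
    cv2.imwrite(f"pics/{n}0.png",robot.grab_frame(n)); print(n,robot.get_calibration(n))
s=robot.observe();print(s)
E
```

```text
pics
side {'vertical_fov': 57.22867797869395, 'cx': 255.1580690067467, 'cy': 187.23425827300605, 'rvec': array([ 0.04453294,  2.84609986, -1.30631713]), 'tvec': array([ 0.57520663, -0.09594623,  1.22495219])}
top {'vertical_fov': 42.27628372452921, 'cx': 252.97294590059846, 'cy': 193.27206921721927, 'rvec': array([ 2.18495496, -2.1585422 ,  0.10837672]), 'tvec': array([0.20316857, 0.56450711, 1.31684043])}
{'time': 0.1, 'q': array([5.19281021e+01, 5.99715119e+00, 5.53270629e+00, 8.96036839e+01,
       1.07163234e-04, 7.75258676e+01]), 'qvel': array([-0.04919601,  0.03817832,  0.20226874, -0.04148753,  0.00355562,
        0.02929368]), 'joint_torque': array([ 7.04569597e-03, -5.58203995e+01,  5.04721105e+01,  1.30577505e-02,
       -1.89595075e-04, -1.94984244e-05]), 'tool_pos': array([0.25910273, 0.54094855, 0.3031915 ]), 'tcp_rot': array([-1.79933503e+02, -1.48203648e-02,  1.54402226e+02]), 'ft_force': array([ 0.28729994, -0.31544887,  0.06715767]), 'torque': array([-0.03770544,  0.00699825,  0.04308108]), 'gripper_force': 0.0, 'gripper_width': 0.08562677083099347}
```

View pics/top0.png

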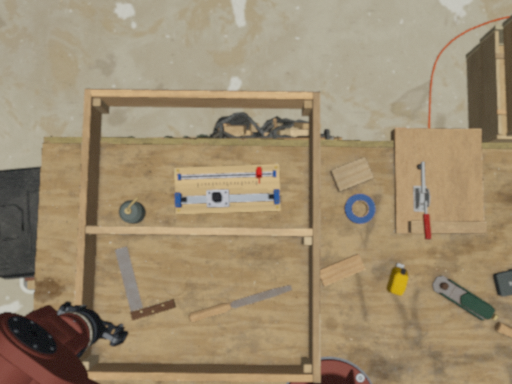

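View pics/side0.png

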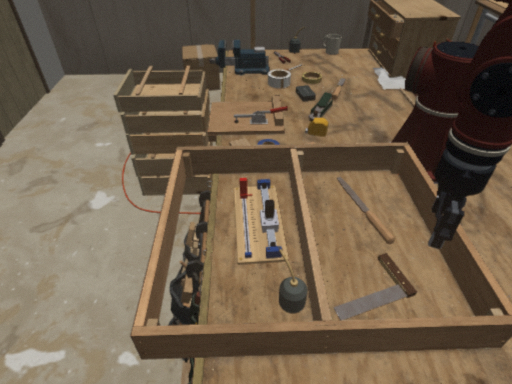

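The top view shows the board at about (175–281, 165–213), turned a few degrees. The handle is at (217,198), the red pointer at (259,173), the oil can at (131,212) and the tape at (360,208). Next I'll measure the blobs by colour.

```bash
cat > h.py <<'E'
from plant import robot
import cv2,numpy as np
def ray(n,uv):
    c=robot.get_calibration(n);R=cv2.Rodrigues(c["rvec"])[0];f=192/np.tan(np.radians(c["vertical_fov"]/2))
    d=R.T@np.array([(uv[0]-c["cx"])/f,(uv[1]-c["cy"])/f,1]);return -R.T@c["tvec"],d
def onz(n,uv,z):
    o,d=ray(n,uv);return o+d*(z-o[2])/d[2]
def blobs(img,roi,col,amin=4):
    x0,y0,x1,y1=roi;h=cv2.cvtColor(img[y0:y1,x0:x1],cv2.COLOR_BGR2HSV)
    m={"red":cv2.inRange(h,(0,150,90),(8,255,255))|cv2.inRange(h,(172,150,90),(180,255,255)),
       "blue":cv2.inRange(h,(100,130,40),(125,255,200)),"black":cv2.inRange(h,(0,0,0),(180,255,50))}[col]
    n,_,st,ce=cv2.connectedComponentsWithStats(m)
    return [(tuple(st[i]),ce[i]+[x0,y0]) for i in range(1,n) if st[i][4]>=amin]
E
python3 - <<'E'
from h import *
t=cv2.imread("pics/top0.png");s=cv2.imread("pics/side0.png")
for n,im,roi in(("top",t,(165,155,290,220)),("side",s,(225,165,295,265))):
    for c,z in(("red",.09),("blue",.042),("black",.1)):
        for st,ce in blobs(im,roi,c): print(n,c,st[:5],ce.round(1),onz(n,ce,z).round(4))
for e in((131,212),): print("can",onz("top",e,.08))
a=cv2.resize(t[155:222,165:291],None,fx=6,fy=6,interpolation=3);cv2.imwrite("pics/c1.png",a)
E
```

```text
top red (np.int32(91), np.int32(12), np.int32(6), np.int32(12), np.int32(50)) [258.4 171.9] [0.6117 0.1967 0.09  ]
top blue (np.int32(109), np.int32(17), np.int32(1), np.int32(4), np.int32(4)) [274.  173.5] [0.6147 0.1541 0.042 ]
top blue (np.int32(14), np.int32(20), np.int32(1), np.int32(4), np.int32(4)) [179.  176.5] [0.6034 0.4092 0.042 ]
top blue (np.int32(108), np.int32(36), np.int32(6), np.int32(12), np.int32(42)) [275.8 196.5] [0.5528 0.1488 0.042 ]
top blue (np.int32(11), np.int32(39), np.int32(5), np.int32(12), np.int32(46)) [178.1 199.4] [0.5416 0.41   0.042 ]
top black (np.int32(49), np.int32(38), np.int32(6), np.int32(8), np.int32(40)) [216.6 196.7] [0.545  0.3031 0.1   ]
top black (np.int32(105), np.int32(40), np.int32(3), np.int32(3), np.int32(6)) [270.8 196.2] [0.548  0.1643 0.1   ]
top black (np.int32(17), np.int32(43), np.int32(3), np.int32(3), np.int32(7)) [183.1 199.3] [0.5372 0.3884 0.1   ]
side red (np.int32(15), np.int32(13), np.int32(7), np.int32(6), np.int32(24)) [243.4 179.4] [0.6147 0.197  0.09  ]
side red (np.int32(15), np.int32(23), np.int32(8), np.int32(8
[... 209 characters left out ...]
 np.int32(11), np.int32(5), np.int32(35)) [272.7 248.8] [0.544  0.4125 0.042 ]
side blue (np.int32(21), np.int32(88), np.int32(4), np.int32(2), np.int32(8)) [247.5 253.5] [0.6068 0.4251 0.042 ]
side black (np.int32(35), np.int32(18), np.int32(7), np.int32(5), np.int32(21)) [263.5 184.5] [0.559  0.2334 0.1   ]
side black (np.int32(41), np.int32(36), np.int32(7), np.int32(17), np.int32(113)) [269.  208.6] [0.5497 0.3289 0.1   ]
side black (np.int32(46), np.int32(78), np.int32(4), np.int32(3), np.int32(8)) [272.5 244.2] [0.5486 0.4466 0.1   ]
side black (np.int32(45), np.int32(89), np.int32(4), np.int32(3), np.int32(5)) [271.6 255.4] [0.5528 0.4786 0.1   ]
can [0.50421389 0.52536065 0.08      ]
```

View pics/c1.png

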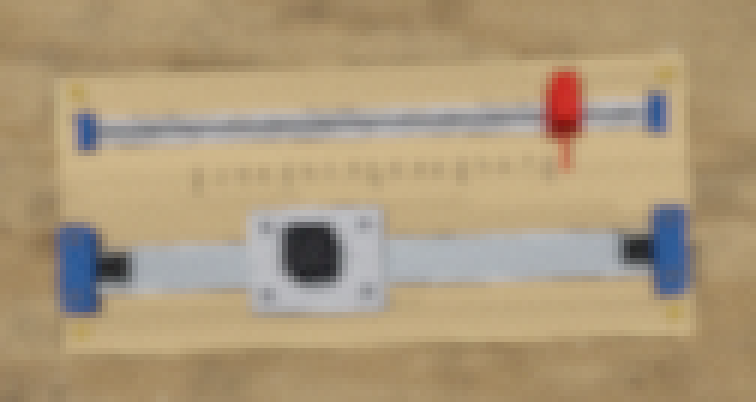

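Blue blocks put the board at yaw ≈ 2.5°, centre ≈ (0.576, 0.280). The handle is at (0.546, 0.303), so the carriage reads about 0.10. The pointer tab is at about (0.614, 0.197). These agree with the given dimensions, including block spacing of 262 mm against 266 mm. Now I'll grip the handle.

Run:
```python
from h import *
th=2.5
for y in(th,th+180,th-180): 
    print(y,robot.ik([.546,.303,.22],[180,0,y]))
ys=[y for y in(th,th-180) if robot.ik([.546,.303,.22],[180,0,y]) is not None]
q=robot.observe()["q"]
y=min(ys,key=lambda y:abs(robot.ik([.546,.303,.22],[180,0,y])-q).max())
robot.move_pose([.546,.303,.24],[180,0,y])
print(robot.observe()["time"],y)
print(robot.line_to([.546,.303,.139],vel=.12,guard=8))
robot.set_gripper(0.0)
s=robot.observe();print({k:np.round(s[k],4) for k in("time","q","tool_pos","tcp_rot","ft_force","gripper_width","gripper_force")})
# one short test step to the right (time it)
u=np.array([-np.sin(np.radians(th)),np.cos(np.radians(th)),0]);p=s["tool_pos"].copy()
for i in range(4):
    p=p-u*.002; robot.line_to(p,vel=.02); s=robot.observe();print(round(s["time"],3),s["tool_pos"].round(4),s["ft_force"].round(2))
cv2.imwrite("pics/t1.png",cv2.resize(robot.grab_frame("side")[150:280,200:360],None,fx=4,fy=4))
```

```text
2.5 [  17.04928502   10.22404743    1.48705128   81.26300385    0.
 -165.45071498]
182.5 [17.04928502 10.22404743  1.48705128 81.26300385  0.         14.54928502]
-177.5 [17.04928502 10.22404743  1.48705128 81.26300385  0.         14.54928502]
1.5083 -177.5
False
{'time': np.float64(3.0833), 'q': array([ 1.70534e+01,  1.21629e+01, -4.80020e+00,  7.30188e+01,
        3.60000e-03,  1.45415e+01]), 'tool_pos': array([0.5461, 0.3031, 0.1393]), 'tcp_rot': array([ 1.799920e+02,  1.660000e-02, -1.774881e+02]), 'ft_force': array([-0.4067,  0.6706,  3.5484]), 'gripper_width': np.float64(0.0234), 'gripper_force': np.float64(59.4892)}
3.333 [0.5462 0.301  0.1394] [-0.19 -0.14  2.06]
3.583 [0.5463 0.2989 0.1394] [-0.03  0.14  1.92]
3.833 [0.5464 0.2969 0.1394] [-0.46  0.17  3.25]
4.083 [0.5465 0.2949 0.1394] [ 1.05 -0.73  1.82]
```

View pics/t1.png

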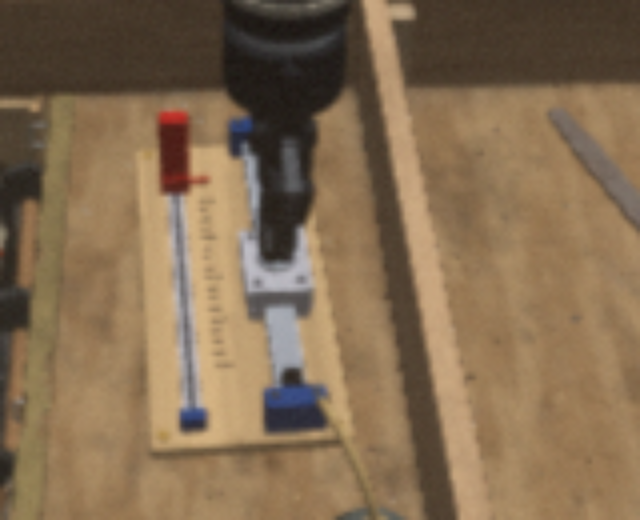

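```bash
cat >> h.py <<'E'
TH=2.5;U=np.array([-np.sin(np.radians(TH)),np.cos(np.radians(TH)),0]);O=np.array([.5461,.3031,.1393])
def st():
    s=robot.observe();return (s["tool_pos"]-O)@U,s
def leg(sgn,end,guard=4.5,vel=.02):
    """run along the rail (w = distance from the grasp place) until the buffer near `end`"""
    for i in range(14):
        w0,_=st()
        hit=robot.line_to(O+U*(end+sgn*.012),vel=vel,guard=guard)
        w,s=st();f=s["ft_force"];print(f"t={s['time']:.2f} w {w0*1e3:.1f}->{w*1e3:.1f} hit={hit} fy={f@U:.2f} fx={f[0]:.2f} fz={f[2]:.2f} tz={s['torque'].round(2)} gw={s['gripper_width']*1e3:.1f}")
        if not hit or abs(w-end)<.012: return w
        robot.line_to(O+U*(w+sgn*.003),vel=vel,guard=20)
E
python3 - <<'E'
from h import *
leg(-1,-.1035)
E
```

```text
t=6.29 w -8.2->-39.4 hit=True fy=-2.79 fx=-0.37 fz=3.78 tz=[-0.3   0.13  0.16] gw=23.2
t=9.07 w -41.8->-98.0 hit=True fy=-1.46 fx=-0.42 fz=4.42 tz=[-0.4   0.26  0.17] gw=23.0
```

Run:
```python
from h import *
w,s=st();print(w*1e3,s["ft_force"]@U)
for i in range(3):
    h=robot.line_to(O+U*(w-.0012*(i+1)),vel=.02,guard=7)
    w2,s=st();print(h,s["time"],w2*1e3,(s["ft_force"]@U).round(2))
cv2.imwrite("pics/s2.png",cv2.resize(robot.grab_frame("side")[150:280,200:360],None,fx=4,fy=4))
```

```text
-98.04531966045178 -1.4603936063055385
False 9.325 -99.44268726458586 -1.2
False 9.575 -100.43830805082565 0.11
False 9.825 -101.67115183124815 0.96
```

View pics/s2.png

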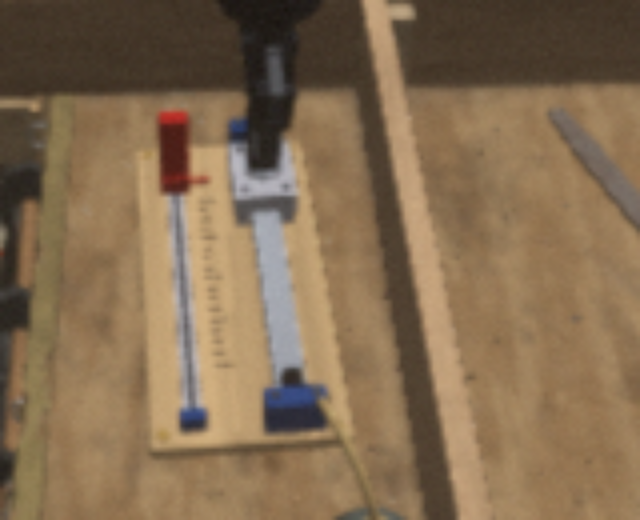

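Run:
```python
from h import *
# unload the spring first so that the guard's zero is fresh
w,s=st();robot.line_to(O+U*(-.090),vel=.02);robot.pause(.2);w,s=st();print(w*1e3,s["ft_force"]@U)
leg(1,.0625)
```

```text
-89.79506749997756 1.9722310682994084
t=13.43 w -89.8->-61.7 hit=True fy=1.17 fx=0.14 fz=3.58 tz=[0.11 0.27 0.1 ] gw=23.2
t=18.86 w -59.3->59.6 hit=True fy=-4.33 fx=0.87 fz=5.46 tz=[-0.54  0.31  0.2 ] gw=23.3
```

Run:
```python
from h import *
def p():
    w,s=st();print(f"{s['time']:.2f} {w*1e3:.2f} {s['ft_force']@U:.2f}")
for x in(.0605,.0615,.0605,.0595,.0585,.0575,.0565):
    robot.line_to(O+U*x,vel=.02);p()
```

```text
19.11 59.76 -6.32
19.36 60.54 -7.31
19.61 59.70 -4.90
19.86 58.88 -6.04
20.11 58.07 -3.55
20.36 57.24 -2.34
20.61 56.42 -1.00
```

Left buffer felt clearly, with contact at w ≈ 57 mm. That puts the right-hand contact near −103 mm, so my first right-hand stop at −101.7 was probably short of the buffer. I'll redo the full right–left–right sequence properly; there is time for it.

Run:
```python
from h import *
robot.line_to(O+U*.050,vel=.03)
leg(-1,-.103,guard=6,vel=.025)
def p():
    w,s=st();print(f"{s['time']:.2f} {w*1e3:.2f} {s['ft_force']@U:.2f}")
w,_=st()
for i in(1,2):
    robot.line_to(O+U*(min(w,-.103)-.001*i),vel=.02,guard=12);p()
```

```text
t=24.53 w 49.9->-39.9 hit=True fy=-1.54 fx=-0.20 fz=4.44 tz=[-0.33  0.43  0.14] gw=23.1
t=27.19 w -42.2->-108.9 hit=True fy=6.10 fx=1.52 fz=4.03 tz=[ 0.64  0.32 -0.04] gw=23.2
27.44 -109.08 7.88
27.69 -109.83 8.29
```

Run:
```python
from h import *
robot.line_to(O+U*(-.095),vel=.03)
leg(1,.0565,guard=6,vel=.025)
def p():
    w,s=st();print(f"{s['time']:.2f} {w*1e3:.2f} {s['ft_force']@U:.2f}")
p()
```

```text
t=30.64 w -95.0->-61.2 hit=True fy=0.68 fx=0.90 fz=3.72 tz=[0.02 0.23 0.09] gw=23.2
t=35.04 w -58.8->59.5 hit=True fy=-4.30 fx=0.21 fz=5.33 tz=[-0.54  0.35  0.19] gw=22.9
35.04 59.46 -4.30
```

Run:
```python
from h import *
robot.line_to(O+U*.050,vel=.03)
leg(-1,-.1045,guard=6,vel=.03)
def p():
    w,s=st();print(f"{s['time']:.2f} {w*1e3:.2f} {s['ft_force']@U:.2f}")
for x in(-.1075,-.1065,-.1055,-.1048):
    robot.line_to(O+U*x,vel=.02);p()
robot.pause(.2);p()
robot.set_gripper(.06);p()
w,s=st();robot.line_to(O+U*w+[0,0,.08],vel=.15);p()
cv2.imwrite("pics/top3.png",robot.grab_frame("top"))
```

```text
t=38.52 w 49.7->-40.2 hit=True fy=-1.84 fx=-0.35 fz=5.25 tz=[-0.53  0.22  0.19] gw=23.2
t=39.20 w -42.8->-43.3 hit=True fy=1.27 fx=0.55 fz=4.52 tz=[-0.13  0.13  0.01] gw=23.1
t=41.32 w -46.2->-108.7 hit=True fy=5.75 fx=1.76 fz=3.33 tz=[ 0.41  0.09 -0.18] gw=23.4
41.57 -107.29 5.42
41.82 -106.45 3.98
42.07 -105.62 2.20
42.32 -105.11 1.61
42.52 -105.11 1.35
42.96 -104.87 -0.52
43.64 -104.88 0.34
```

Run:
```python
from h import *
X=np.array([U[1],-U[0],0]);P=O+X*.064;P[2]=.132;T=-.05055
def p(t=""):
    w,s=st();print(t,f"{s['time']:.2f} {w*1e3:.2f} {s['tool_pos'].round(4)} {s['ft_force'].round(1)} gw {s['gripper_width']*1e3:.1f}");return w
Q=P+U*(-.109)
robot.line_to(Q+[0,0,.085],vel=.12);p()
print(robot.line_to(Q,vel=.1,guard=8));p("down")
robot.set_gripper(0);w=p("grip")
robot.line_to(P+U*T,vel=.04);w=p("moved")
robot.line_to(P+U*(T+(T-w)),vel=.02);robot.pause(.2);w=p("fix")
robot.set_gripper(.05);p("open")
```

```text
44.38 -108.95 [0.6142 0.197  0.2163] [-1.2  0.4  0.2] gw 60.2
False
down 45.38 -108.98 [0.6153 0.197  0.1329] [-0.3 -0.3  0.2] gw 60.0
grip 45.86 -109.14 [0.6151 0.1969 0.1326] [-0.2 -0.8  3.7] gw 13.3
moved 47.47 -50.52 [0.6123 0.2554 0.1326] [-2.2 -1.1  5.3] gw 12.9
fix 47.92 -50.54 [0.6123 0.2554 0.1326] [-2.  -1.3  6.2] gw 13.0
open 48.36 -50.57 [0.6122 0.2554 0.1318] [-0.4  0.1 -0.3] gw 49.9
```

Withdraw straight up, move clear, and check.

Run:
```python
from h import *
_,s=st();a=s["tool_pos"]
robot.line_to(a+[0,0,.11],vel=.15)
robot.move_pose([.30,.50,.32],s["tcp_rot"])
t=robot.grab_frame("top");print(robot.observe()["time"])
X=np.array([U[1],-U[0],0])
for c,z in(("red",.09),("black",.1),("blue",.042)):
    for st_,ce in blobs(t,(165,155,290,220),c,15):
        q=onz("top",ce,z);print(c,ce.round(1),q.round(4),"w",((q-O)@U*1e3).round(1))
im=cv2.resize(t[90:240,80:390],None,fx=2.5,fy=2.5,interpolation=3);cv2.imwrite("pics/end.png",im)
```

```text
50.7917
red [235.9 172.9] [0.6084 0.255  0.09  ] w -50.8
black [256.6 194.9] [0.5507 0.2007 0.1   ] w -102.5
blue [275.9 196.4] [0.5529 0.1486 0.042 ] w -154.6
blue [178.1 199.5] [0.5414 0.4099 0.042 ] w 106.9
```

View pics/end.png

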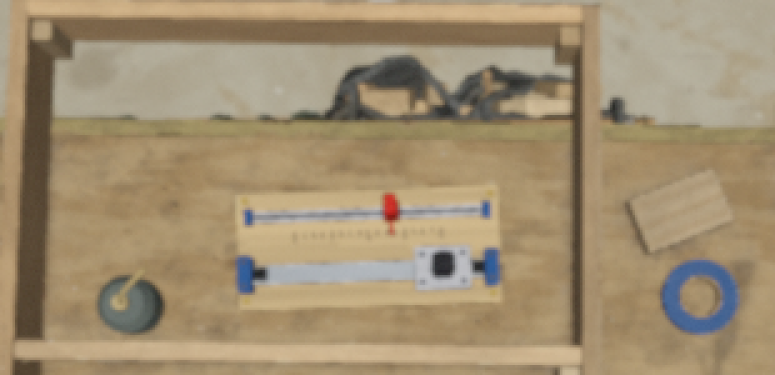

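The end view shows the carriage against the right-hand buffer (crop 443,264). The pointer is at w ≈ −50.8 mm against a target of −50.55 mm. The oil can (130,303) and the tape (699,297) haven't moved, and the arm is clear.

```bash
python3 -c "
from plant import robot
print(robot.job_done())"
```

```text
the job is handed in; nothing more can be done
None
```

I handed the job in at about 51 s: the pointer marks the middle of the tight place, at about 0.054 on the scale, and the carriage rests at the right-hand buffer. My first right-hand run probably stopped just short of that buffer, so after the left-hand one I ran right, left and right again in full. Everything is released, and the oil can and tape are where they were.

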